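Fit the camera head on the bench stand and raise its bracket one hole

ROBOT

A 6-joint arm with a two-finger parallel gripper is mounted at the origin on the work surface. World frame = base frame: x ahead of the robot, y to its left, z up, the work surface at z = 0. Lengths are in m, angles in rad, forces in N, time in s.
With the tool pointing down it reaches from about 0.325 to 0.9 m from the base axis. Payload 6.1 kg.
Tool frame: the origin (TCP) lies between the finger pads; the fingertips stand 11 mm ahead of it and the grasp point (between the pads) lies 8 mm behind it; z points along the fingers, y is the direction in which the jaws open and shut (so a half turn about z gives the same grasp; the last joint's range is limited). The gripper opens to 87 mm and grips with 3 to 60 N. Pads are 19 mm wide; open, the fingers measure 117 mm over their backs; the gripper's body (75 mm by 190 mm) begins 51 mm behind the grasp point.
Start: joints at [-1.252, 0.22, 1.526, -0, 1.395, -0.126], TCP at [0.269, -0.564, 0.234] pointing down, gripper open.
Joint ranges: [-2.98, 2.98], [-0.91, 2.08], [0.09, 2.57], [-1.24, 4.39], [0.2, 2.65], [-2.68, 2.68]. Speed limits (rad/s): [2.57, 2.57, 3.01, 3.14, 3.14, 3.14].

INTERFACE

Orientations are given as a 3x3 rotation matrix whose columns are the frame's x, y, z axes.
In Python, from cell import robot gives the robot as it stands.
- The arm moves only by the tool carry_out, never from a script. Its argument "plan" is a list of rows, each a list of 2 entries, a list of its own where there are three numbers: the shift along the tool's x, y, z in mm, then the turn about the tool's z in degrees. In form: [[[x, y, z], twist], ...]. A call has 1 to 8 rows; each row is the pose to reach, as a shift and turn from the pose commanded when the call began, along the tool's axes at that moment; what a row does not reach only later rows make up. A row lasts 1/10 s, in which the tool goes at most 50 mm and 8.59 degrees, less where a joint would pass 70% of its speed; a pose out of reach is approached as far as the arm can. A call with a gripper value outside its range is refused whole. "gripper" is the gripper command: -1 is shut, 1 is fully open, values between are in proportion, set as the call begins (left out, the last holds). The fingers move at their own pace and stop on an object; "grip_force" is the grip in N (left out, the last holds). Time passes only in rows, so rows that repeat a pose let the fingers close. It gives the time, the measured TCP pose, the force and the opening at its end, in the units of the state.
- robot.state(): the state, without advancing time (a new reading comes with each control period).
- robot.grab_frame(name): name is "scene" or "top"; returns a dict with "image" (400x640x3 uint8, red, green, blue), "fx", "fy", "cx", "cy" (pixels), "origin" and "orientation" of the camera in the world. Camera axes: x right, y down, z forward; pixel columns grow to the right and rows downward; lengths in m; the calibration is good to about 2 mm. A picture is of the moment at which its call begins. There is no depth.
- robot.close_job(): hands the job in, once; it reports no verdict.
The state is a dict: "time": time; "joint_positions": joint angles; "joint_velocities": joint speeds; "tau": joint torques, N m; "tcp_pos": TCP position; "tool_rot": TCP orientation; "contact_force": force on the tool from outside, world axes, zero at the start; "wrist_torque": the same for the moment, N m; "finger_gap": opening from 0.0 (shut) to 1.0 (fully open).
Only numpy, scipy, OpenCV 4.12 (cv2) and the standard library are available. Lean on these libraries where they do the work, as an engineer would, in place of code of your own. Each camera call takes 0.05 s, during which the arm holds its last target. There are 200 camera calls.

TASK

Slide the small camera head's socket tube fully down over the upright stud of the camera stand's bracket, with the camera pointing straight out from the column over the circuit board. Then pull the lock knob to draw the pin, raise the bracket to the next hole up and let the pin go fully home there. Finish while still gripping the knob, holding the pin home so that the side clamp screw can be tightened; do not knock the things lying about.

Things in the scene. Friction and masses are not known exactly. Their poses are not given: they have to be found in the camera images.
- stand: Camera stand fixed to the table: grey base board 280 x 180 x 14 mm (x -70 to 210, y -90 to 90 mm) and an upright square aluminium tube column 30 x 30 mm, top at 220 mm, with 10 mm holes every 30 mm. Origin: column axis at table level, z up; x points from the column out over the long part of the base, where the circuit board lies. The knob sticks out level on the -x side.
- slide (a joint): Height in m of the bracket sliding on the column, up positive: 0 = in its present hole, 0.030 = next hole up, 0.060 = the one after. Grey block 52 x 52 x 50 mm centred at the pin's height, stud arm on +x, clamp thumbscrew on -y (loose, leave it). Bracket 0.3 to 0.6 kg, friction 1.5 N: with the pin drawn it sinks unless the knob is held up; with the pin home it is locked (up to 2 mm upward play).
- plunger (a joint): Travel in m of the spring lock pin and its knob: 0 = fully home in a hole; grows as the knob is pulled along the stand's -x, at most 0.011. The pin (8 mm, round nose) is clear of the column from 0.007. The spring pushes it home with 5 N at 0, 9.4 N at 0.011; let go between holes, it stops with its nose rubbing on the column's face, at about 0.0065.
- knob: Black round knob of the lock pin, 28 mm diameter, 28 mm long, axis level along the stand's x. Origin: knob centre, 74 mm from the column axis and 125 mm above the table at the start; axes parallel to the stand's. Moves with pin and bracket: lifting it lifts the bracket. Free to be pinched from above across its sides (along the stand's y). Behind it an 18 mm barrel begins 6 mm from the knob.
- stud (a point): Upright steel stud on the bracket's arm, 16 mm diameter, 38 mm tall, tapered top, on a 34 mm shoulder disc; the arm below is 26 mm wide. This point: on the stud's axis, 21 mm above the shoulder (17 mm below the top), 85 mm from the column axis, 166 mm above the table at the start; axes parallel to the stand's. Coincides with socket when the head is fully seated.
- socket (a point): Camera head, 0.18 to 0.34 kg: open upright steel tube, 34 mm outside diameter, 18.8 mm bore right through, 42 mm tall, standing loose on the table, with a small black camera on a stub at one side. This point: tube centre, 21 mm above its lower end; x axis points to the camera, z up. Free to be gripped on the two sides square to the camera's direction.
- lens (a point): Centre of the camera's downward lens, 60 mm from the tube axis along the head's x, 2 mm above the level of the tube's lower end. The camera (34 x 40 x 26 mm) begins 43 mm from the tube axis and is 2 mm lower than the tube's top.
- board: Red circuit board with metal sockets, 86 x 56 x 20 mm, lying loose on the stand's base board under the place of the camera; origin at its underside. Leave alone.
- mouse: Black computer mouse, 98 x 58 x 32 mm, on the table on the other side of the stand from the camera head; origin at its underside. Leave alone.
- kit_box: Open cardboard box 110 x 160 x 45 mm, its flap standing up to 150 mm; origin at its underside. Leave alone.
- driver: Black-handled screwdriver 170 mm long lying on the table; origin at its underside. Leave alone.

How it is judged:
On the way, in this order (a step that is already met when the one before it is completed fails the run):
1. the camera head is fully down on the stud, camera over the board, with the bracket still locked in its first hole (horizontal distance between socket and stud below 0.003 m and z of socket in the frame of stud between -0.003 and 0.003 m and angle between socket's own z axis and vertical below 0.1 rad and x of lens in the frame of stud above 0.048 m and value of joint slide below 0.004 m and value of joint plunger below 0.002 m), for 0.2 s.
2. the lock pin is drawn by its knob (value of joint plunger above 0.005 m and contact force between the fingers and knob above 1 N), for 0.05 s.
At the end, for the whole second after the job is handed in: The bracket is at the next hole up (30 mm, -2.5/+3.5 mm), the pin is home in it (within 2 mm) and the gripper still grips the knob (over 2 N); the camera head is fully down on the stud (within 3 mm, upright within 0.1 rad), its camera pointing out over the board within about 35 degrees (value of joint slide between 0.0275 and 0.0335 m and value of joint plunger below 0.002 m and contact force between the fingers and knob above 2 N and horizontal distance between socket and stud below 0.003 m and z of socket in the frame of stud between -0.003 and 0.003 m and angle between socket's own z axis and vertical below 0.1 rad and x of lens in the frame of stud above 0.048 m); the arm keeps its last pose, push and grip.
It fails at once if a bystander (circuit board, mouse, box, screwdriver) is shifted by more than 20 mm (distance of any of board, mouse, kit_box, driver from where it was at the start of the episode above 0.02 m).
It also fails if it takes over 67 s, if anything falls off the work surface, if the arm or the gripper's body presses on something with over 40 N, if the wrist force passes 120 N, or if a joint passes its speed limit or range.

## Working session

There is one attempt and no reset: what is moved stays moved. The work goes in short steps, Python scripts to look and compute and a tool call to move; the robot and the scene stay as the last step left them, time stands still between calls to the robot, and variables do not carry over. Pictures are saved under pics/ and viewed, about 8 in all and at most 12, crops included, and the job is handed in when it is done.

Besides the shell and the picture viewer there is one more tool, called after ">>>" by a JSON object that holds its "name" and its "arguments", one argument or row to a line. carry_out: Moves the arm, as the interface text tells. Its arguments: {"type":"object","properties":{"plan":{"type":"array","items":{"type":"array"}},"gripper":{"type":"number"},"grip_force":{"type":"number"}},"required":["plan"]}

```bash
mkdir -p pics; ls
python3 - <<'E'
from cell import robot
import cv2,numpy as np
for n in("scene","top"):
    f=robot.grab_frame(n); cv2.imwrite(f"pics/{n}0.png",f["image"][:,:,::-1])
    print(n,f["fx"],f["fy"],f["cx"],f["cy"],np.round(f["origin"],4),np.round(f["orientation"],4).tolist())
s=robot.state(); print(s)
E
```

```text
pics
scene 438.0761802796086 438.0761802796086 319.1720109571611 201.24214341858126 [1.0798 0.8944 0.9184] [[-0.8716, 0.2949, -0.3915], [0.4901, 0.5372, -0.6865], [0.0079, -0.7902, -0.6128]]
top 384.44192957104485 384.44192957104485 321.885384624153 197.14233190769755 [0.5003 0.0285 1.1465] [[-0.0231, -0.996, 0.0868], [-0.9992, 0.0201, -0.0352], [0.0334, -0.0875, -0.9956]]
{'time': 0.1, 'joint_positions': array([-1.25206875e+00,  2.21172499e-01,  1.52748488e+00, -1.44949604e-05,
        1.39466618e+00, -1.26069136e-01]), 'joint_velocities': array([ 0.00118592, -0.00249616, -0.00477635,  0.00079802, -0.00139061,
        0.00094626]), 'tau': array([ 8.10069796e-04, -4.95944202e+01, -3.88518763e+01,  7.01523037e-02,
        5.14982908e-02, -5.23716187e-05]), 'tcp_pos': array([ 0.2687652 , -0.56367886,  0.23253724]), 'tool_rot': array([[ 9.02697113e-01,  4.30276206e-01, -5.55943099e-04],
       [ 4.30276517e-01, -9.02695647e-01,  1.63924803e-03],
       [ 2.03482010e-04, -1.71895373e-03, -9.99998502e-01]]), 'contact_force': array([-0.07834257, -0.05887038,  0.33074326]), 'wrist_torque': array([-0.02414725,  0.05265157, -0.02201584]), 'finger_gap': 1.002824466040748}
```

View pics/top0.png

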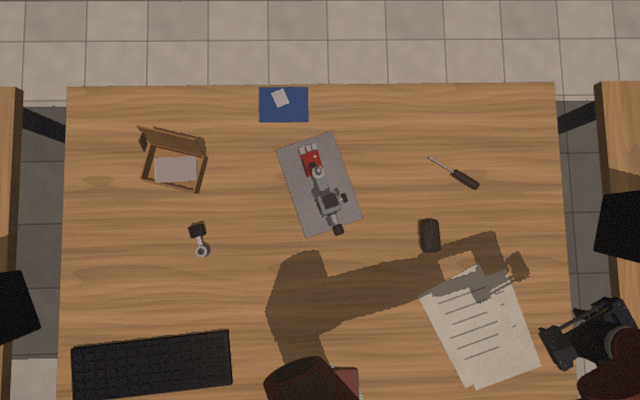

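View pics/scene0.png

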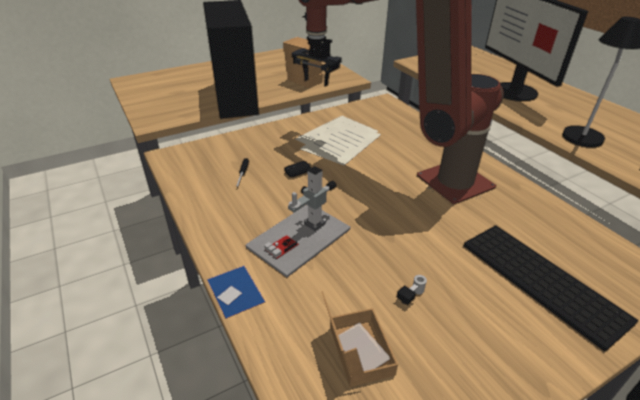

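The top view shows the stand's base around (318,185) with the column at (328,200), stud at (318,172) and knob at (338,230). The head's tube is at (202,250) with its camera at (197,229). The scene view agrees. I'll enlarge both.

Run:
```python
import cv2,numpy as np
t=cv2.imread("pics/top0.png");s=cv2.imread("pics/scene0.png")
def c(i,x,y,w,h,k): return cv2.resize(i[y:y+h,x:x+w],None,fx=k,fy=k,interpolation=cv2.INTER_CUBIC)
a=c(t,265,125,100,120,5) #500x600
b=c(t,175,210,60,60,5) #300x300
d=c(s,385,265,60,60,5)
cv2.imwrite("pics/m1.png",np.hstack([a,np.vstack([b,d])]))
cv2.imwrite("pics/m2.png",c(s,240,155,120,120,5))
```

```text
(no output)
```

View pics/m1.png

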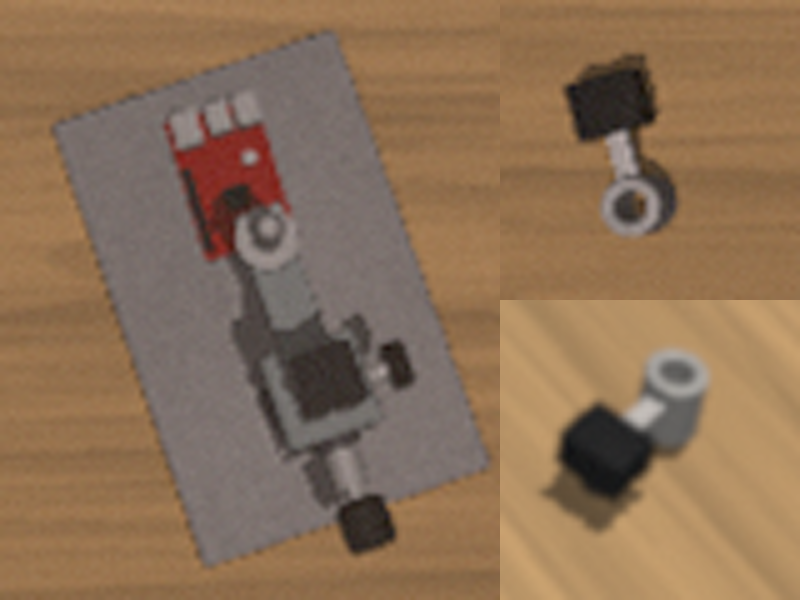

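View pics/m2.png

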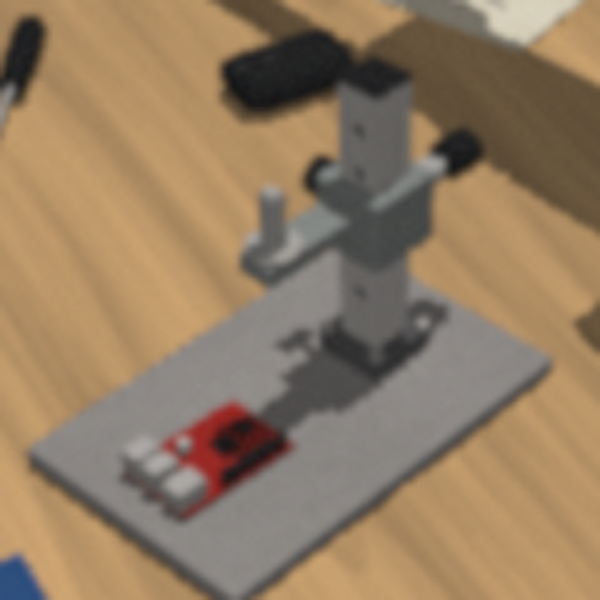

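The crops give the base-board corners, stud top, column top, knob, tube rim and camera block. I'll fit the poses from both views.

```bash
cat > h.py <<'E'
from cell import robot
import numpy as np, cv2
from scipy.optimize import least_squares
C={"scene":dict(f=438.07618,c=(319.172,201.2421)),"top":dict(f=384.44193,c=(321.88538,197.14233))}
C["scene"].update(o=[1.0798,.8944,.9184],R=[[-0.8716,0.2949,-0.3915],[0.4901,0.5372,-0.6865],[0.0079,-0.7902,-0.6128]])
C["top"].update(o=[.5003,.0285,1.1465],R=[[-0.0231,-0.996,0.0868],[-0.9992,0.0201,-0.0352],[0.0334,-0.0875,-0.9956]])
def proj(n,P):
    k=C[n];q=(np.atleast_2d(P)-k["o"])@np.array(k["R"]);return q[:,:2]/q[:,2:]*k["f"]+k["c"]
def ray(n,uv,z):
    k=C[n];d=np.array(k["R"])@np.array([(uv[0]-k["c"][0])/k["f"],(uv[1]-k["c"][1])/k["f"],1]);o=np.array(k["o"]);return o+d*(z-o[2])/d[2]
def crop(X,Y,x0,y0,k=5): return (x0+(X+.5)/k-.5,y0+(Y+.5)/k-.5)
def fit(obs,x0):
    # obs: (cam,(u,v),local pt); pose x,y,yaw
    def W(p,l): c,s=np.cos(p[2]),np.sin(p[2]);return np.array([p[0]+c*l[0]-s*l[1],p[1]+s*l[0]+c*l[1],l[2]])
    f=lambda p:np.concatenate([proj(n,W(p,l))[0]-uv for n,uv,l in obs])
    r=least_squares(f,x0,loss="soft_l1");return r.x,f(r.x).reshape(-1,2),W
E
python3 - <<'E'
from h import *
a=lambda X,Y:("top",crop(X,Y,265,125));s=lambda X,Y:("scene",crop(X,Y,240,155))
ob=[(*a(53,128),(.21,.09,.014)),(*a(335,32),(.21,-.09,.014)),(*a(488,465),(-.07,-.09,.014)),(*a(207,567),(-.07,.09,.014)),
(*a(327,377),(0,0,.22)),(*a(268,228),(.085,0,.183)),(*a(366,522),(-.074,0,.132)),
(*s(32,460),(.21,-.09,.014)),(*s(550,364),(-.07,.09,.014)),(*s(240,600),(.21,.09,.014)),(*s(375,76),(0,0,.22)),(*s(270,190),(.085,0,.183)),(*s(459,151),(-.074,0,.125))]
p,r,W=fit(ob,[.5,0,.3]);print(p,"\n",r.round(1).tolist())
for w in("top","scene"):
    q,_,_=fit([o for o in ob if o[0]==w],p);print(w,q)
for n,l in dict(stud=(.085,0,.166),knob=(-.074,0,.125)).items():print(n,W(p,l))
b=lambda X,Y:("top",crop(X-500,Y,175,210));d=lambda X,Y:("scene",crop(X-500,Y-300,385,265))
oh=[(*b(632,206),(0,0,.042)),(*b(610,103),(.06,0,.035)),(*d(675,372),(0,0,.042)),(*d(604,450),(.06,0,.027))]
p,r,W=fit(oh,[.36,.35,.1]);print("head",p,r.round(1).tolist())
print(ray(*oh[0][:2],.042),ray(*oh[2][:2],.042))
E
```

```text
[ 0.57257901 -0.02417714  0.32201159] 
 [[-1.2, -0.4], [-0.8, -0.7], [0.8, 0.4], [-0.5, 0.8], [0.2, 0.5], [-0.2, -0.1], [0.1, 0.5], [-1.5, -2.3], [0.9, -1.5], [-0.8, 0.2], [-0.2, -0.3], [0.3, 0.2], [-0.8, 0.5]]
top [ 0.57299015 -0.02461993  0.31627347]
scene [ 0.57260979 -0.02291771  0.3308049 ]
stud [0.65321007 0.00272327 0.166     ]
knob [ 0.50238255 -0.04759632  0.125     ]
head [0.45090685 0.33488826 0.25261864] [[-0.3, 0.2], [-0.4, 0.3], [-0.2, -0.3], [-0.6, -0.1]]
[0.45154464 0.33414756 0.042     ] [0.45104439 0.33584361 0.042     ]
```

>>> {"name": "carry_out", "arguments": {
  "plan": [
    [[551, -733, 0], 11],
    [[551, -733, 0], 11],
    [[551, -733, 0], 11],
    [[551, -733, 0], 11],
    [[551, -733, 0], 11],
    [[551, -733, 0], 11],
    [[551, -733, 0], 11],
    [[551, -733, 0], 11]
  ],
  "gripper": 1
}}

```text
time: 0.9
tcp_pos: [0.348, -0.1702, 0.2333]
tool_rot: [[0.968, 0.249, 0.0], [0.249, -0.968, 0.0], [0.0, -0.0, -1.0]]
contact_force: [1.2, -0.0, 0.8]
finger_gap: 1.0
```

```bash
cat >> h.py <<'E'
def go(P,yaw):
    s=robot.state();R=s["tool_rot"];d=R.T@(np.array(P)-s["tcp_pos"])*1000
    y=np.arctan2(R[1,0],R[0,0]);t=-np.degrees((yaw-y+np.pi/2)%np.pi-np.pi/2)
    print("t",round(s["time"],2),"tcp",s["tcp_pos"].round(4),"q",s["joint_positions"].round(2),"F",s["contact_force"].round(1),"gap",round(s["finger_gap"]*87,1),"\n shift",d.round(1),"twist",round(t,2),"tilt",R[:,2].round(4))
E
python3 -c "
from h import *
go([.451,.335,.12],.253)"
```

```text
t 0.9 tcp [ 0.348  -0.1702  0.2333] q [-0.66 -0.39  2.1   0.    1.43  0.66] F [ 1.2 -0.   0.8] gap 87.0 
 shift [ 225.6 -463.6  113.3] twist -0.06 tilt [ 2.e-04  1.e-04 -1.e+00]
```

>>> {"name": "carry_out", "arguments": {
  "plan": [
    [[225, -463, 0], 0],
    [[225, -463, 0], 0],
    [[225, -463, 0], 0],
    [[225, -463, 0], 0],
    [[225, -463, 0], 0],
    [[225, -463, 0], 0],
    [[225, -463, 60], 0],
    [[225, -463, 110], 0]
  ]
}}

```text
time: 1.7
tcp_pos: [0.4272, 0.2146, 0.1964]
tool_rot: [[0.968, 0.251, 0.005], [0.251, -0.968, 0.001], [0.005, -0.0, -1.0]]
contact_force: [-0.1, -0.2, 0.5]
finger_gap: 1.001
```

```bash
python3 -c "
from h import *
go([.451,.335,.12],.253)"
```

```text
t 1.7 tcp [0.4272 0.2146 0.1964] q [ 0.3  -0.11  1.94  0.    1.3   1.62] F [-0.1 -0.2  0.5] gap 87.1 
 shift [  53.  -110.6   76.7] twist 0.06 tilt [ 0.0045  0.0015 -1.    ]
```

>>> {"name": "carry_out", "arguments": {
  "plan": [
    [[53, -110, 60], 0],
    [[53, -110, 60], 0],
    [[53, -110, 60], 0],
    [[53, -110, 60], 0],
    [[53, -110, 60], 0],
    [[53, -110, 60], 0]
  ]
}}

```text
time: 2.3
tcp_pos: [0.4498, 0.3306, 0.1354]
tool_rot: [[0.968, 0.25, 0.0], [0.25, -0.968, -0.0], [0.0, 0.0, -1.0]]
contact_force: [-0.7, -1.1, 0.0]
finger_gap: 0.998
```

Run:
```python
from h import *
go([.451,.335,.02],.253)
f=robot.grab_frame("top")["image"][:,:,::-1];g=robot.grab_frame("scene")["image"][:,:,::-1]
c=lambda i,x,y:cv2.resize(i[y:y+80,x:x+80],None,fx=5,fy=5,interpolation=cv2.INTER_CUBIC)
cv2.imwrite("pics/m3.png",np.hstack([c(f,165,195),c(g,370,245)]))
```

```text
t 2.3 tcp [0.4498 0.3306 0.1354] q [ 0.49  0.15  1.8  -0.    1.19  1.81] F [-0.7 -1.1  0. ] gap 86.8 
 shift [  2.2  -4.  115.4] twist -0.03 tilt [ 3.e-04 -2.e-04 -1.e+00]
```

>>> {"name": "carry_out", "arguments": {
  "plan": [
    [[2, -4, 40], 0],
    [[2, -4, 70], 0],
    [[2, -4, 95], 0],
    [[2, -4, 115], 0],
    [[2, -4, 115], 0],
    [[2, -4, 115], 0]
  ]
}}

```text
time: 3.0
tcp_pos: [0.4512, 0.3352, 0.021]
tool_rot: [[0.968, 0.249, 0.001], [0.249, -0.968, 0.0], [0.001, -0.0, -1.0]]
contact_force: [0.4, 0.4, 0.2]
finger_gap: 0.999
```

Run:
```python
from h import *
go([.451,.335,.02],.253)
f=robot.grab_frame("top")["image"][:,:,::-1];g=robot.grab_frame("scene")["image"][:,:,::-1]
c=lambda i,x,y:cv2.resize(i[y:y+80,x:x+80],None,fx=5,fy=5,interpolation=cv2.INTER_CUBIC)
cv2.imwrite("pics/m3.png",np.hstack([c(f,165,195),c(g,370,245)]))
```

```text
t 3.0 tcp [0.4512 0.3352 0.021 ] q [ 0.5   0.32  1.84 -0.    0.98  1.82] F [0.4 0.4 0.2] gap 86.9 
 shift [-0.2  0.2  1. ] twist -0.07 tilt [ 6.e-04  3.e-04 -1.e+00]
```

View pics/m3.png

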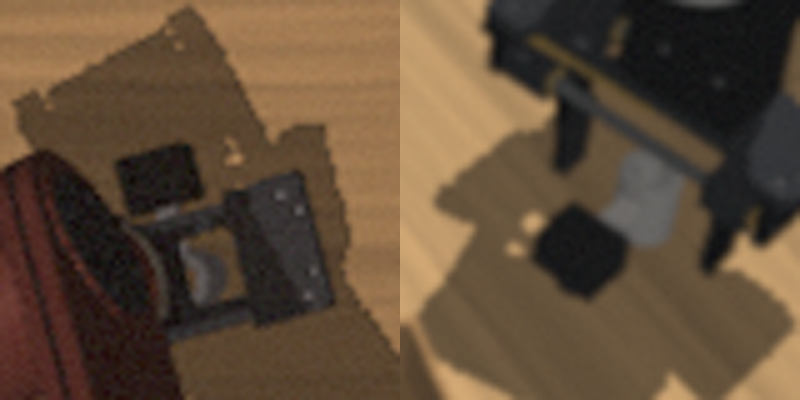

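The tube stands between the open fingers (right panel at about (645,200)) and the camera points along tool x. I'll close on it.

>>> {"name": "carry_out", "arguments": {
  "plan": [
    [[0, 0, 0], 0],
    [[0, 0, 0], 0],
    [[0, 0, 0], 0],
    [[0, 0, 0], 0],
    [[0, 0, 0], 0],
    [[0, 0, 0], 0],
    [[0, 0, 0], 0],
    [[0, 0, 0], 0]
  ],
  "gripper": -1,
  "grip_force": 40
}}

```text
time: 3.9
tcp_pos: [0.4505, 0.3357, 0.02]
tool_rot: [[0.968, 0.25, -0.0], [0.25, -0.968, 0.0], [-0.0, -0.0, -1.0]]
contact_force: [-0.1, 0.3, -0.4]
finger_gap: 0.373
```

```bash
python3 -c "
from h import *
go([.451,.335,.25],.322)"
```

```text
t 3.9 tcp [0.4505 0.3357 0.02  ] q [0.5  0.33 1.84 0.   0.98 1.82] F [-0.1  0.3 -0.4] gap 32.5 
 shift [ 2.0e-01  8.0e-01 -2.3e+02] twist -3.97 tilt [-2.e-04  1.e-04 -1.e+00]
```

>>> {"name": "carry_out", "arguments": {
  "plan": [
    [[0, 0, -15], 0],
    [[0, 0, -40], 0],
    [[0, 0, -75], -1],
    [[0, 0, -110], -2],
    [[0, 0, -150], -3],
    [[0, 0, -190], -4],
    [[0, 0, -225], -4],
    [[0, 0, -225], -4]
  ]
}}

```text
time: 4.7
tcp_pos: [0.4533, 0.3372, 0.2525]
tool_rot: [[0.948, 0.317, 0.01], [0.317, -0.948, 0.006], [0.011, -0.002, -1.0]]
contact_force: [0.2, 0.2, -1.8]
finger_gap: 0.371
```

```bash
python3 -c "
from h import *
go([.653,.003,.245],.322)"
```

```text
t 4.7 tcp [0.4533 0.3372 0.2525] q [ 0.5   0.06  1.67 -0.    1.4   1.75] F [ 0.2  0.2 -1.8] gap 32.3 
 shift [ 83.3 380.3   7.7] twist 0.04 tilt [ 0.0102  0.0055 -0.9999]
```

>>> {"name": "carry_out", "arguments": {
  "plan": [
    [[5, 23, 0], 0],
    [[15, 65, 0], 0],
    [[26, 113, 0], 0],
    [[37, 161, 0], 0],
    [[48, 209, 0], 0],
    [[59, 257, 0], 0],
    [[69, 300, 0], 0],
    [[78, 340, 0], 0]
  ]
}}

```text
time: 5.5
tcp_pos: [0.6322, 0.0358, 0.2434]
tool_rot: [[0.949, 0.316, -0.002], [0.316, -0.949, 0.0], [-0.002, -0.001, -1.0]]
contact_force: [0.9, 0.5, -2.5]
finger_gap: 0.37
```

>>> {"name": "carry_out", "arguments": {
  "plan": [
    [[5, 25, 0], 0],
    [[8, 37, 0], 0],
    [[8, 39, 0], 0],
    [[8, 39, 0], 0],
    [[8, 39, 0], 0],
    [[8, 39, 0], 0]
  ]
}}

```text
time: 6.1
tcp_pos: [0.6519, 0.005, 0.2452]
tool_rot: [[0.948, 0.319, -0.0], [0.319, -0.948, 0.0], [0.0, -0.0, -1.0]]
contact_force: [-0.2, 0.4, -2.0]
finger_gap: 0.373
```

Run:
```python
from h import *
go([.653,.003,.245],.322)
f=robot.grab_frame("top")["image"][:,:,::-1];g=robot.grab_frame("scene")["image"][:,:,::-1]
c=lambda i,x,y:cv2.resize(i[y:y+100,x:x+80],None,fx=5,fy=5,interpolation=cv2.INTER_CUBIC)
cv2.imwrite("pics/m4.png",np.hstack([c(f,280,120),c(g,250,140)]))
```

```text
t 6.1 tcp [0.6519 0.005  0.2452] q [-0.11  0.28  1.44  0.    1.43  1.13] F [-0.2  0.4 -2. ] gap 32.4 
 shift [0.4 2.2 0.2] twist 0.14 tilt [-1.e-04  3.e-04 -1.e+00]
```

View pics/m4.png

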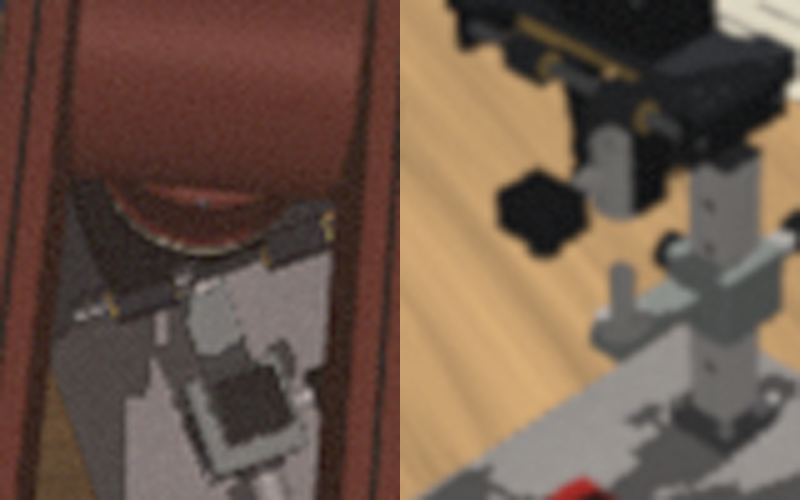

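Scene panel: the tube hangs above the stud, with its left edge near (593,170) and lower rim bottom near (618,216). The stud top is near (622,265). I'll compare these with the projections.

```bash
python3 - <<'E'
from h import *
a=np.linspace(0,2*np.pi,73)
def show(n,c,z,r):
    P=np.c_[c[0]+r*np.cos(a),c[1]+r*np.sin(a),0*a+z];q=(proj("scene",P)-[250,140]+.5)*5+[399.5,-.5]
    print(n,"x",q[:,0].min().round(),q[:,0].max().round(),"y",q[:,1].min().round(),q[:,1].max().round())
t=(.6519,.005)
show("tube bot",t,.2252,.017);show("tube top",t,.2672,.017)
s=(.6532,.0027);show("stud top",s,.183,.006);show("stud foot",s,.145,.008);show("shoulder",s,.145,.017)
E
python3 - <<'E'
import sys;sys.path.insert(0,'.')
import os;os.chdir('.')
import cv2
i=cv2.imread("pics/m4.png")[80:380,480:780];cv2.imwrite("pics/m5.png",cv2.resize(i,None,fx=2,fy=2,interpolation=cv2.INTER_CUBIC))
E
```

```text
tube bot x 592.0 654.0 y 188.0 224.0
tube top x 589.0 653.0 y 125.0 160.0
stud top x 611.0 632.0 y 260.0 272.0
stud foot x 609.0 637.0 y 311.0 328.0
shoulder x 593.0 653.0 y 301.0 338.0
```

View pics/m5.png

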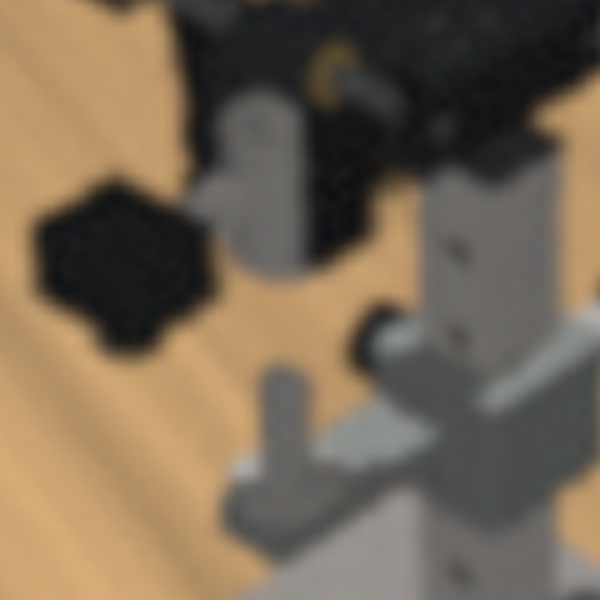

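>>> {"name": "carry_out", "arguments": {
  "plan": [
    [[0, 2, 0], 0],
    [[0, 2, 20], 0],
    [[0, 2, 33], 0],
    [[0, 2, 33], 0],
    [[0, 2, 33], 0]
  ]
}}

```text
time: 6.7
tcp_pos: [0.6526, 0.0016, 0.2115]
tool_rot: [[0.948, 0.317, -0.001], [0.317, -0.948, 0.0], [-0.001, -0.001, -1.0]]
contact_force: [0.5, -0.7, -2.5]
finger_gap: 0.372
```

```bash
python3 -c "
from h import *
go([.653,.003,.204],.322)"
```

```text
t 6.7 tcp [0.6526 0.0016 0.2115] q [-0.12  0.3   1.47  0.    1.37  1.13] F [ 0.5 -0.7 -2.5] gap 32.4 
 shift [ 0.8 -1.2  7.5] twist 0.04 tilt [-1.3e-03  2.0e-04 -1.0e+00]
```

>>> {"name": "carry_out", "arguments": {
  "plan": [
    [[0, -1, 3], 0],
    [[0, -1, 6], 0],
    [[0, -1, 9], 0],
    [[0, -1, 12], 0],
    [[0, -1, 15], 0],
    [[0, -1, 15], 0],
    [[0, -1, 15], 0]
  ]
}}

```text
time: 7.4
tcp_pos: [0.6526, 0.0025, 0.1969]
tool_rot: [[0.948, 0.317, -0.0], [0.317, -0.948, 0.0], [-0.0, -0.0, -1.0]]
contact_force: [0.4, -0.3, -2.7]
finger_gap: 0.37
```

Run:
```python
from h import *
go([.653,.003,.165],.322)
g=robot.grab_frame("scene")["image"][:,:,::-1]
cv2.imwrite("pics/m6.png",cv2.resize(g[155:215,266:326],None,fx=10,fy=10,interpolation=cv2.INTER_CUBIC))
```

```text
t 7.4 tcp [0.6526 0.0025 0.1969] q [-0.12  0.31  1.49 -0.    1.34  1.13] F [ 0.4 -0.3 -2.7] gap 32.2 
 shift [ 0.5 -0.4 31.9] twist 0.03 tilt [-3.e-04  0.e+00 -1.e+00]
```

View pics/m6.png

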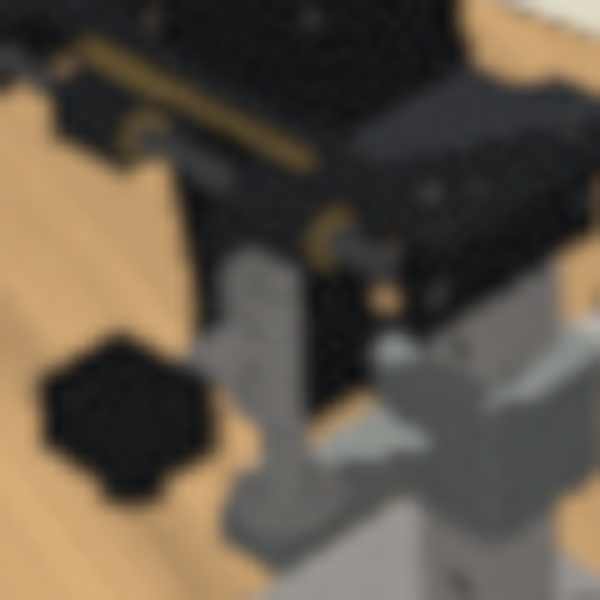

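The tube's lower rim (left edge X≈232) now covers the stud top (X 262–308), and no contact force shows. I'll keep lowering.

>>> {"name": "carry_out", "arguments": {
  "plan": [
    [[0, 0, 3], 0],
    [[0, 0, 7], 0],
    [[0, 0, 11], 0],
    [[0, 0, 15], 0],
    [[0, 0, 15], 0]
  ]
}}

```text
time: 7.95
tcp_pos: [0.6522, 0.0026, 0.1809]
tool_rot: [[0.948, 0.317, -0.002], [0.317, -0.948, 0.0], [-0.001, -0.001, -1.0]]
contact_force: [-0.0, 0.0, -2.0]
finger_gap: 0.371
```

```bash
python3 -c "
from h import *
go([.653,.003,.165],.322);print(robot.state()['wrist_torque'])"
```

```text
t 7.95 tcp [0.6522 0.0026 0.1809] q [-0.12  0.32  1.5   0.    1.32  1.13] F [-0.  0. -2.] gap 32.3 
 shift [ 1.  -0.1 15.9] twist 0.03 tilt [-1.5e-03  2.0e-04 -1.0e+00]
[ 0.03754017  0.09371116 -0.03566164]
```

>>> {"name": "carry_out", "arguments": {
  "plan": [
    [[0, 0, 4], 0],
    [[0, 0, 8], 0],
    [[0, 0, 12], 0],
    [[0, 0, 14], 0],
    [[0, 0, 14], 0],
    [[0, 0, 14], 0]
  ]
}}

```text
time: 8.55
tcp_pos: [0.6527, 0.0025, 0.168]
tool_rot: [[0.948, 0.317, 0.0], [0.317, -0.948, -0.0], [0.0, 0.0, -1.0]]
contact_force: [-0.0, 0.8, -2.3]
finger_gap: 0.366
```

```bash
python3 -c "
from h import *
go([.653,.003,.165],.322);print(robot.state()['wrist_torque'])"
```

```text
t 8.55 tcp [0.6527 0.0025 0.168 ] q [-0.12  0.34  1.51 -0.    1.29  1.13] F [-0.   0.8 -2.3] gap 31.8 
 shift [ 0.4 -0.4  3. ] twist 0.03 tilt [ 0. -0. -1.]
[0.03839802 0.07283965 0.02250377]
```

Lower until contact, with 1 mm steps.

>>> {"name": "carry_out", "arguments": {
  "plan": [
    [[0, 0, 1], 0],
    [[0, 0, 2], 0],
    [[0, 0, 3], 0],
    [[0, 0, 3], 0],
    [[0, 0, 3], 0]
  ]
}}

```text
time: 9.05
tcp_pos: [0.6526, 0.0025, 0.165]
tool_rot: [[0.948, 0.317, -0.0], [0.317, -0.948, 0.0], [-0.0, -0.0, -1.0]]
contact_force: [-0.3, 0.7, -2.5]
finger_gap: 0.369
```

>>> {"name": "carry_out", "arguments": {
  "plan": [
    [[0, 0, 0], 0],
    [[0, 0, 0], 0],
    [[0, 0, 0], 0],
    [[0, 0, 0], 0],
    [[0, 0, 0], 0],
    [[0, 0, 0], 0],
    [[0, 0, 0], 0],
    [[0, 0, 0], 0]
  ],
  "gripper": 0.3
}}

```text
time: 9.85
tcp_pos: [0.6527, 0.0025, 0.165]
tool_rot: [[0.948, 0.317, -0.0], [0.317, -0.948, 0.0], [-0.0, -0.0, -1.0]]
contact_force: [-0.1, -0.2, -0.2]
finger_gap: 0.651
```

Run:
```python
from h import *
go([.653,.003,.165],.322)
g=robot.grab_frame("scene")["image"][:,:,::-1]
cv2.imwrite("pics/m7.png",cv2.resize(g[155:225,266:346],None,fx=8,fy=8,interpolation=cv2.INTER_CUBIC))
```

```text
t 9.85 tcp [0.6527 0.0025 0.165 ] q [-0.12  0.34  1.51  0.    1.29  1.13] F [-0.1 -0.2 -0.2] gap 56.7 
 shift [ 0.5 -0.3  0. ] twist 0.04 tilt [-0.  0. -1.]
```

View pics/m7.png

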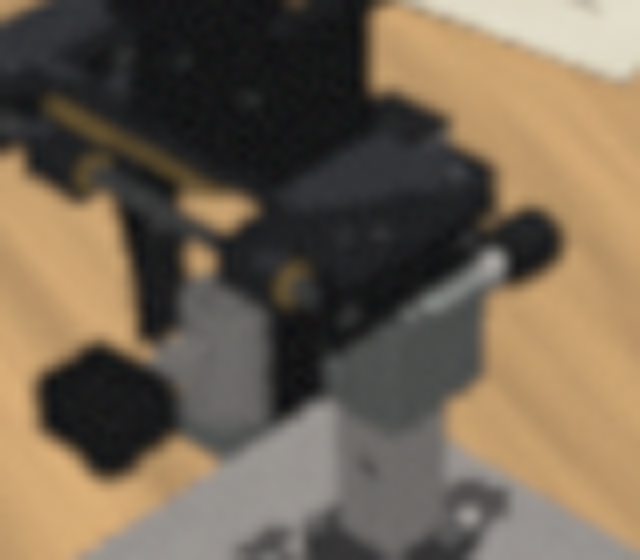

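The tube's foot meets the shoulder at about (225,445) and the camera points out at (105,410). I'll retreat up and look from the top before the knob.

>>> {"name": "carry_out", "arguments": {
  "plan": [
    [[0, 0, -10], 0],
    [[0, 0, -30], 0],
    [[0, 0, -60], 0],
    [[0, 0, -95], 0],
    [[-30, 0, -95], 0],
    [[-75, 0, -95], 0],
    [[-120, 0, -95], 0],
    [[-155, 0, -95], 0]
  ]
}}

```text
time: 10.7
tcp_pos: [0.5038, -0.0471, 0.2608]
tool_rot: [[0.948, 0.317, 0.001], [0.317, -0.948, -0.0], [0.0, 0.001, -1.0]]
contact_force: [0.4, -0.9, 0.3]
finger_gap: 0.65
```

>>> {"name": "carry_out", "arguments": {
  "plan": [
    [[-5, 0, 0], 0],
    [[-5, 0, 0], 0],
    [[-5, 0, 0], 0],
    [[-5, 0, 0], 0]
  ]
}}

```text
time: 11.1
tcp_pos: [0.502, -0.048, 0.2603]
tool_rot: [[0.948, 0.318, 0.001], [0.318, -0.948, 0.0], [0.001, 0.0, -1.0]]
contact_force: [-0.3, 0.8, 0.6]
finger_gap: 0.652
```

Run:
```python
from h import *
go([.5024,-.0476,.12],.322)
f=robot.grab_frame("top")["image"][:,:,::-1];g=robot.grab_frame("scene")["image"][:,:,::-1]
c=lambda i,x,y:cv2.resize(i[y:y+100,x:x+80],None,fx=5,fy=5,interpolation=cv2.INTER_CUBIC)
cv2.imwrite("pics/m8.png",np.hstack([c(f,280,140),c(g,270,140)]))
a=np.linspace(0,2*np.pi,73)
s=(.6532,.0027)
for z in(.145,.187):
    P=np.c_[s[0]+.017*np.cos(a),s[1]+.017*np.sin(a),0*a+z];q=(proj("scene",P)-[270,140]+.5)*5+[399.5,-.5];print(z,q.min(0),q.max(0))
```

```text
t 11.1 tcp [ 0.502  -0.048   0.2603] q [-0.25 -0.09  1.8   0.    1.43  1.  ] F [-0.3  0.8  0.6] gap 56.8 
 shift [  0.4  -0.3 140.3] twist 0.06 tilt [ 7.e-04  1.e-04 -1.e+00]
0.145 [493.4536469  301.11911313] [552.9286424 337.7719578]
0.187 [490.8055469  242.38474673] [551.53134314 278.5146624 ]
```

View pics/m8.png

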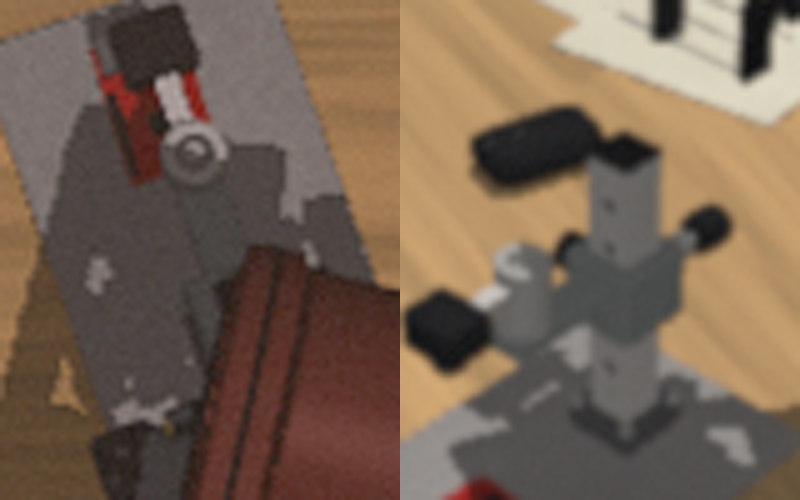

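The head is seated: the tube top spans x≈493–552 in the picture, matching the predicted 491–552 for full depth. Now the knob.

>>> {"name": "carry_out", "arguments": {
  "plan": [
    [[0, 0, 40], 0],
    [[0, 0, 75], 0],
    [[0, 0, 105], 0],
    [[0, 0, 130], 0],
    [[0, 0, 143], 0],
    [[0, 0, 143], 0],
    [[0, 0, 143], 0]
  ]
}}

```text
time: 11.9
tcp_pos: [0.5017, -0.0483, 0.1178]
tool_rot: [[0.948, 0.317, 0.001], [0.317, -0.948, -0.0], [0.001, 0.0, -1.0]]
contact_force: [0.2, 1.0, -0.2]
finger_gap: 0.652
```

>>> {"name": "carry_out", "arguments": {
  "plan": [
    [[0, 0, 0], 0],
    [[0, 0, 0], 0],
    [[0, 0, 0], 0],
    [[0, 0, 0], 0],
    [[0, 0, 0], 0],
    [[0, 0, 0], 0],
    [[0, 0, 0], 0]
  ],
  "gripper": -1,
  "grip_force": 50
}}

```text
time: 12.6
tcp_pos: [0.5009, -0.0476, 0.1172]
tool_rot: [[0.948, 0.317, -0.0], [0.317, -0.948, 0.001], [0.0, -0.001, -1.0]]
contact_force: [-2.4, 5.4, 5.5]
finger_gap: 0.306
```

```bash
python3 -c "
from h import *
go([.5024,-.0476,.117],.322)"
```

```text
t 12.6 tcp [ 0.5009 -0.0476  0.1172] q [-0.25  0.05  1.95  0.    1.15  1.  ] F [-2.4  5.4  5.5] gap 26.6 
 shift [1.5 0.5 0.2] twist 0.04 tilt [-1.e-04  1.e-03 -1.e+00]
```

>>> {"name": "carry_out", "arguments": {
  "plan": [
    [[-3, 0, 0], 0],
    [[-6, 0, 0], 0],
    [[-9, 0, 0], 0],
    [[-9, 0, 0], 0],
    [[-9, 0, 0], 0]
  ]
}}

```text
time: 13.1
tcp_pos: [0.4934, -0.05, 0.1165]
tool_rot: [[0.949, 0.317, 0.003], [0.317, -0.949, 0.002], [0.003, -0.001, -1.0]]
contact_force: [5.8, 7.2, -5.5]
finger_gap: 0.307
```

```bash
python3 -c "
from h import *
go([.5024,-.0476,.147],.322);R=robot.state();print(R['tool_rot'].T@R['contact_force'])"
```

```text
t 13.1 tcp [ 0.4934 -0.05    0.1165] q [-0.26  0.03  1.97  0.    1.14  0.99] F [ 5.8  7.2 -5.5] gap 26.7 
 shift [  9.4   0.5 -30.5] twist 0.02 tilt [ 0.0026  0.0019 -1.    ]
[ 7.74986039 -5.01978584  5.51931954]
```

>>> {"name": "carry_out", "arguments": {
  "plan": [
    [[-1.5, 0, -1], 0],
    [[-1.5, 0, -3], 0],
    [[-1.5, 0, -5], 0],
    [[-1.5, 0, -5], 0]
  ]
}}

```text
time: 13.5
tcp_pos: [0.4919, -0.0505, 0.1213]
tool_rot: [[0.949, 0.317, 0.002], [0.317, -0.949, 0.002], [0.003, -0.001, -1.0]]
contact_force: [6.5, 6.7, -6.8]
finger_gap: 0.308
```

```bash
python3 -c "
from h import *
go([.5024,-.0476,.147],.322);R=robot.state();print(R['tool_rot'].T@R['contact_force'])"
```

```text
t 13.5 tcp [ 0.4919 -0.0505  0.1213] q [-0.26  0.02  1.97  0.    1.15  0.98] F [ 6.5  6.7 -6.8] gap 26.8 
 shift [ 10.9   0.6 -25.7] twist 0.02 tilt [ 0.0024  0.002  -1.    ]
[ 8.28821324 -4.30480587  6.78123201]
```

>>> {"name": "carry_out", "arguments": {
  "plan": [
    [[0, 0, -4], 0],
    [[0, 0, -9], 0],
    [[0, 0, -14], 0],
    [[0, 0, -19], 0],
    [[0, 0, -23], 0],
    [[0, 0, -26], 0],
    [[0, 0, -26], 0],
    [[0, 0, -26], 0]
  ]
}}

```text
time: 14.3
tcp_pos: [0.4921, -0.0504, 0.1475]
tool_rot: [[0.948, 0.317, 0.003], [0.317, -0.948, 0.002], [0.003, -0.001, -1.0]]
contact_force: [7.0, 7.0, -5.8]
finger_gap: 0.309
```

```bash
python3 -c "
from h import *
go([.5009,-.0476,.147],.322);R=robot.state();print(R['tool_rot'].T@R['contact_force'])"
```

```text
t 14.3 tcp [ 0.4921 -0.0504  0.1475] q [-0.26 -0.01  1.95  0.    1.21  0.98] F [ 7.   7.  -5.8] gap 26.8 
 shift [9.2 0.1 0.5] twist 0.03 tilt [ 0.0029  0.0021 -1.    ]
[ 8.80709524 -4.47196542  5.79828505]
```

>>> {"name": "carry_out", "arguments": {
  "plan": [
    [[2, 0, 0], 0],
    [[4, 0, 0], 0],
    [[6, 0, 0], 0],
    [[6, 0, 0], 0],
    [[6, 0, 0], 0]
  ]
}}

```text
time: 14.8
tcp_pos: [0.4976, -0.0486, 0.1473]
tool_rot: [[0.948, 0.317, 0.002], [0.317, -0.948, 0.002], [0.003, -0.001, -1.0]]
contact_force: [6.0, 5.7, -4.9]
finger_gap: 0.306
```

```bash
python3 -c "
from h import *
go([.5009,-.0476,.147],.322);R=robot.state();print(R['tool_rot'].T@R['contact_force'])"
```

```text
t 14.8 tcp [ 0.4976 -0.0486  0.1473] q [-0.26 -0.    1.93  0.    1.21  0.99] F [ 6.   5.7 -4.9] gap 26.6 
 shift [3.5 0.1 0.4] twist 0.03 tilt [ 0.0022  0.0019 -1.    ]
[ 7.51068255 -3.43761555  4.95762307]
```

The spring still pulls the tool forward at about 3.5 mm plunger travel, past the 6.5 mm where it would rub. So the pin is entering the hole.

>>> {"name": "carry_out", "arguments": {
  "plan": [
    [[1.5, 0, 0], 0],
    [[3, 0, 0], 0],
    [[4.5, 0, 0], 0],
    [[4.5, 0, 0], 0],
    [[4.5, 0, 0], 0]
  ]
}}

```text
time: 15.3
tcp_pos: [0.5009, -0.0476, 0.1476]
tool_rot: [[0.948, 0.317, -0.0], [0.317, -0.948, 0.001], [0.0, -0.001, -1.0]]
contact_force: [1.8, 6.4, -3.1]
finger_gap: 0.31
```

```bash
python3 -c "
from h import *
go([.5009,-.0476,.147],.322);R=robot.state();print(R['tool_rot'].T@R['contact_force'])"
```

```text
t 15.3 tcp [ 0.5009 -0.0476  0.1476] q [-0.25  0.01  1.92  0.    1.21  1.  ] F [ 1.8  6.4 -3.1] gap 27.0 
 shift [0.  0.  0.6] twist 0.04 tilt [-3.0e-04  1.2e-03 -1.0e+00]
[ 3.70579021 -5.47832315  3.08787138]
```

>>> {"name": "carry_out", "arguments": {
  "plan": [
    [[1, 0, 0.3], 0],
    [[2, 0, 0.3], 0],
    [[2, 0, 0.3], 0],
    [[2, 0, 0.3], 0]
  ]
}}

```text
time: 15.7
tcp_pos: [0.501, -0.0475, 0.1473]
tool_rot: [[0.948, 0.317, -0.005], [0.317, -0.948, 0.0], [-0.004, -0.002, -1.0]]
contact_force: [-7.9, 3.5, 3.8]
finger_gap: 0.31
```

Run:
```python
from h import *
go([.5009,-.0476,.147],.322);R=robot.state();print(R['tool_rot'].T@R['contact_force'])
g=robot.grab_frame("scene")["image"][:,:,::-1]
cv2.imwrite("pics/m9.png",cv2.resize(g[125:225,256:356],None,fx=6,fy=6,interpolation=cv2.INTER_CUBIC))
for n,P in dict(tubetop=(.6532,.0027,.217),shoulder=(.6532,.0027,.175),block=(.5726,-.0242,.155)).items(): print(n,((proj("scene",P)-[256,125]+.5)*6-.5).round())
```

```text
t 15.7 tcp [ 0.501  -0.0475  0.1473] q [-0.25  0.01  1.92 -0.    1.21  1.  ] F [-7.9  3.5  3.8] gap 27.0 
 shift [-0.1  0.   0.3] twist 0.04 tilt [-4.7e-03  1.0e-04 -1.0e+00]
[-6.3448165  -5.85531506 -3.7848138 ]
tubetop [[228. 350.]]
shoulder [[230. 423.]]
block [[353. 379.]]
```

View pics/m9.png

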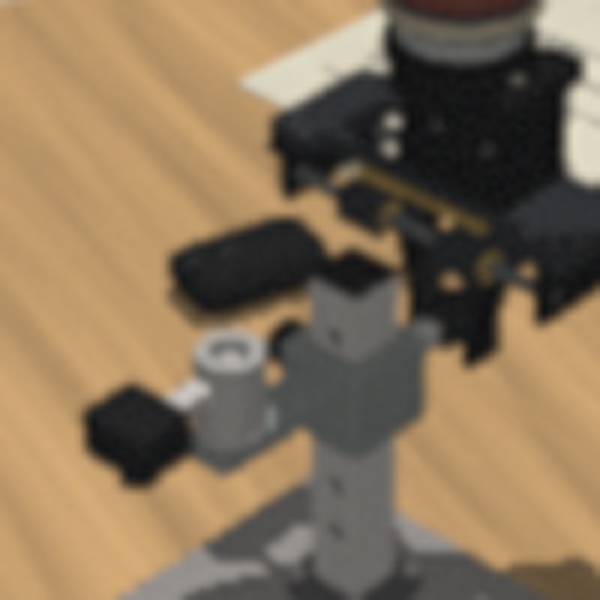

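The tube top is at (230,350) against a predicted (228,350) for a 30 mm raise with the head seated. The plunger meets a firm stop (−6 N push) at its original position, so the pin is home.

```bash
python3 -c "
from h import *
robot.close_job();go([.5009,-.0476,.147],.322)"
```

```text
the job is handed in; nothing more can be done
the job is handed in; nothing more can be done
```

The camera head is on the stud, the bracket is one hole up, and I handed the job in still gripping the knob. It took about 16 s of the 67 s allowed. The hand-in gives no verdict, so these are my own last checks:

- **Camera head:** the tube top was at pixel (230, 350), against (228, 350) predicted for fully seated and 30 mm up. The camera points out over the board.
- **Bracket height:** the tool holding the knob rose 30.1 mm from where it first gripped, so the bracket should be within about 1 mm of the next hole.
- **Pin:** the knob is back within about 0.1 mm of its starting position along the pull direction and stops firmly there, with the tool pressing it home at about 6 N. That means the pin is home in the new hole.
- **Grip:** the fingers are closed on the knob with 50 N commanded. They read 27 mm against the knob's real 28 mm; the gripper also read low by a similar amount on the tube.
- **Things lying about:** nothing in the pictures or forces suggested I touched the board, mouse, box or screwdriver. I did not measure their positions again at the end.

No check failed. The one mismatch was the tube reading 1–2 mm off before I lowered it onto the stud, within the calibration error, and it slid on without resistance.

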